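Square up a pile of sample tiles and show it to the webcam

TASK

The three sample tiles lie untidily piled on their little stand: tap the pile square there, from all four sides, until the edges line up, then pick up the whole pile together and hold it up to the webcam. Finish still holding the squared pile in the air, level, straight in front of the lens and at its height, the orange-striped edges about 12 cm from the lens and facing it squarely. Do not touch the webcam, and leave the note block, the tape roll and the mouse where they are.

Things in the scene. Friction and masses are not known exactly. Their poses are not given: they have to be found in the camera images.
- riser: small fixed stand that carries the pile: square rubber table top 30 x 30 mm, 32 mm high (round foot 36 mm across); origin at the centre of its underside on the desk. The tiles overhang it by about 8 mm all round, so fingers can reach a little below the lowest tile
- bottom_center (a point): dark wood tile, a square 46 x 46 mm plate 8 mm thick, about 30 g; this point is its centre (half-way up). z up; +x points to the one edge that bears an orange stripe, y runs along that edge. The stripe also shows as a 5 mm band on the upper face beside that edge. It lies on the stand, its underside 32 mm above the desk, initially up to 6 mm off the stand's centre along each axis and slightly turned
- middle_center (a point): white laminate tile, a square 46 x 46 mm plate 8 mm thick, about 30 g; this point is its centre (half-way up). z up; +x points to the one edge that bears an orange stripe, y runs along that edge. The stripe also shows as a 5 mm band on the upper face beside that edge. It lies on the dark tile, likewise shifted and turned. The pile of three is 24 mm high; all stripes face about the same way
- top_center (a point): light wood tile, a square 46 x 46 mm plate 8 mm thick, about 30 g; this point is its centre (half-way up). z up; +x points to the one edge that bears an orange stripe, y runs along that edge. The stripe also shows as a 5 mm band on the upper face beside that edge. It lies on top of the white tile; likewise shifted and turned
- middle_stripe (a point): middle of the orange striped edge of the white tile, 23 mm from that tile's centre along its +x
- bottom_stripe (a point): middle of the orange striped edge of the dark tile
- top_stripe (a point): middle of the orange striped edge of the light tile
- lens (a point): front of the webcam's lens, in the middle of the black camera head (28 deep x 84 wide x 30 mm high, lens ring 25 mm across), on a slim stand with a round foot 84 mm across. The lens looks level along its own -x; +x points back into the camera, y sideways, z up. It stands 0.16 to 0.21 m above the desk. A bookshelf hangs above the monitor behind it: keep arm and gripper on the robot's side of the webcam when passing
- webcam: the webcam's fixed stand, round black foot 84 mm across; origin at the centre of its underside on the desk, directly under the camera head (19 mm behind the lens)
- tile_bottom: the dark wood tile; origin at the centre of its underside
- tile_middle: the white tile; origin at the centre of its underside
- tile_top: the light wood tile; origin at the centre of its underside
- note_block: loose yellow block of sticky notes, 77 x 77 x 24 mm, bystander; origin at the centre of its underside
- tape_roll: loose roll of brown packing tape lying flat, 93 mm across, 48 mm high, bystander; origin at the centre of its underside
- mouse: loose black computer mouse, 104 x 66 x 37 mm, bystander; origin at the centre of its underside

How it is judged:
On the way:
1. the three tiles are square on one another (within 2.5 mm and 4 degrees) while the pile still lies on its stand (x of bottom_center in the frame of middle_center between -0.0025 and 0.0025 m and y of bottom_center in the frame of middle_center between -0.0025 and 0.0025 m and angle between the x axis of bottom_center and the x axis of middle_center, either way round below 0.07 rad and distance between bottom_center and middle_center below 0.0115 m and x of middle_center in the frame of top_center between -0.0025 and 0.0025 m and y of middle_center in the frame of top_center between -0.0025 and 0.0025 m and angle between the x axis of each of middle_center, bottom_center and the x axis of top_center, either way round below 0.07 rad and distance between middle_center and top_center below 0.0115 m and x of bottom_center in the frame of top_center between -0.0025 and 0.0025 m and y of bottom_center in the frame of top_center between -0.0025 and 0.0025 m and distance between bottom_center and top_center below 0.0195 m and height (world z) of middle_center below 0.047 m and horizontal distance between middle_center and riser below 0.02 m), for 0.2 s.
At the end, for the whole second after the job is handed in: Fingers alone hold all three tiles, still, above 0.12 m, square within 2.5 mm and 4 deg, level within 7 deg; the white tile's stripe 95-145 mm before the lens and facing it within 10 deg (0.17 rad); its centre within 15 mm of the lens axis sideways and in height (x of bottom_center in the frame of middle_center between -0.0025 and 0.0025 m and y of bottom_center in the frame of middle_center between -0.0025 and 0.0025 m and angle between the x axis of bottom_center and the x axis of middle_center, either way round below 0.07 rad and distance between bottom_center and middle_center below 0.0115 m and x of middle_center in the frame of top_center between -0.0025 and 0.0025 m and y of middle_center in the frame of top_center between -0.0025 and 0.0025 m and angle between the x axis of each of middle_center, bottom_center and the x axis of top_center, either way round below 0.07 rad and distance between middle_center and top_center below 0.0115 m and x of bottom_center in the frame of top_center between -0.0025 and 0.0025 m and y of bottom_center in the frame of top_center between -0.0025 and 0.0025 m and distance between bottom_center and top_center below 0.0195 m and x of middle_stripe in the frame of lens between -0.145 and -0.095 m and x of middle_center in the frame of lens between -0.168 and -0.118 m and y of middle_center in the frame of lens between -0.015 and 0.015 m and z of middle_center in the frame of lens between -0.015 and 0.015 m and angle between the x axis of middle_center and the x axis of lens, either way round below 0.17 rad and angle between middle_center's own z axis and vertical below 0.12 rad and height (world z) of each of bottom_center, middle_center, top_center above 0.12 m and linear speed of each of tile_bottom, tile_middle, tile_top below 0.02 m/s and contact force between each of tile_bottom, tile_middle, tile_top and riser below 0.05 N and contact force between each of tile_bottom, tile_middle, tile_top and webcam below 0.05 N and contact force between the fingers and tile_bottom above 0.3 N); the arm keeps its last pose, push and grip.
It fails at once if the webcam is touched (contact force between any of the arm, the fingers, tile_bottom, tile_middle, tile_top and webcam above 1 N).
It fails at once if the note block, tape roll or mouse is moved by more than 2 cm (distance of any of note_block, tape_roll, mouse from where it was at the start of the episode above 0.02 m).
It also fails if it takes over 61 s, if anything falls off the work surface, if the arm or the gripper's body presses on something with over 40 N, if the wrist force passes 120 N, or if a joint passes its speed limit or range.

ROBOT

A 7-joint arm with a two-finger parallel gripper is mounted at the origin on a cart in front of the work surface, level with it; the furniture and walls round the work are solid. World frame = base frame: x ahead of the robot, y to its left, z up, the work surface at z = 0. Lengths are in m, angles in rad, forces in N, time in s.
With the tool pointing down it reaches from about 0.35 to 0.9 m from the base axis. Payload 8.1 kg.
Tool frame: the origin (TCP) lies at the centre of the arm's flange, where the gripper is bolted on; the fingertips stand 178 mm ahead of it and the grasp point (between the pads) lies 159 mm ahead of it; x points along the fingers, z is the direction in which the jaws open and shut, and the axes are right-handed (so a half turn about x gives the same grasp; the last joint's range is limited). The gripper opens to 92 mm and grips with 3 to 60 N. Pads are 19 mm wide; open, the fingers measure 130 mm over their backs; the gripper's body (75 mm by 190 mm) begins 47 mm behind the grasp point.
Start: joints at [-1.259, 0.434, 0.025, 1.573, -0.012, 1.134, -0.075], TCP at [0.252, 0.572, 0.405] pointing down, gripper open.
Joint ranges: [-2.62, 2.62], [-0.44, 2.09], [-1.27, 1.32], [0.08, 2.57], [-1.32, 4.46], [0.12, 2], [-2.74, 2.74]. Speed limits (rad/s): [2.22, 2.22, 3.01, 3.01, 3.14, 3.14, 3.14].

INTERFACE

Orientations are given as a rotation vector (axis times angle).
In Python, from cell import arm, get_image, search_frame, pinpoint gives the robot as it stands.
- The arm moves only by the tool arm_command, never from a script. Its argument "motion" is a list of rows, each a list of 7 numbers: the finger opening in mm, from 0 to 91.8, then the shift along the tool's x, y, z in mm, then the turn, a rotation vector about the tool's x, y, z in degrees. In form: [[fingers, x, y, z, ax, ay, az], ...]. A call has 1 to 5 rows; each row shifts and turns the commanded pose from where the row before left it, along the tool's axes as they then stand; what a row does not reach is not made up. A row lasts 1/8 s, in which the tool goes at most 62.5 mm and 10.7 degrees, less where a joint would pass 70% of its speed; a pose out of reach is approached as far as the arm can. A call with a gripper value outside its range is refused whole. The fingers move at their own pace and stop on an object; "newtons" is the grip in N (left out, the last holds). Time passes only in rows, so rows that do not move let the fingers close. It gives the time, the measured TCP pose, the force and the opening at its end, in the units of the state.
- arm.observe(): the state, without advancing time (a new reading comes with each control period).
- get_image(name): name is "scene" or "top" or "wrist"; returns a dict with "frame" (384x512x3 uint8, red, green, blue), "range_z" (384x512 float32, m along the optical axis (not along the pixel's ray), 0 where there is no reading), "K" (3x3 intrinsics, pixels), "origin" and "rotation" of the camera in the world; the wrist camera has in their place "tool_from_camera" (4x4, takes a point from camera to tool coordinates, whose origin is the TCP and whose axes are the tool frame's). Camera axes: x right, y down, z forward; pixel columns grow to the right and rows downward; lengths in m; the calibration is good to about 2 mm. The wrist camera is an equidistant fisheye: a pixel r from the principal point sees the ray r / f radians off the axis. A picture is of the moment at which its call begins: read the wrist's pose just before it.
- arm.sign_off(): hands the job in, once; it reports no verdict.
Trained networks look in the newest picture that a camera, given by its name, has taken for a name from the list of things; names that differ only in an ending like _2 or _b are one class to them, and where a whole thing is asked for, a point or a joint stands for the part that bears it (a point fixed in the world has none). Each returns a list of dicts, best first, with "p" (0 to 1); they miss things now and then, are a little off and sometimes report something else, mostly with a low value. They report only what shows in the picture. A call takes as long as a camera call.
- search_frame(camera, target): "point" ([x, y, z] in m, in world coordinates, good to about 4 mm: the middle of the surface that is visible of it).
- pinpoint(camera, target): "point" ([x, y, z] in m, in world coordinates, good to about 4 mm: a listed point, or the origin of a listed thing).
The state is a dict: "clock": time; "joints": joint angles; "dq": joint speeds; "joint_efforts": joint torques, N m; "position": TCP position; "ee_rot": TCP orientation; "force": force on the tool from outside, world axes, zero at the start; "ft_torque": the same for the moment, N m; "width": opening from 0.0 (shut) to 1.0 (fully open).
Only numpy, scipy, OpenCV 4.12 (cv2) and the standard library are available. Lean on these libraries where they do the work, as an engineer would, in place of code of your own. Each camera call takes 0.05 s, during which the arm holds its last target. There are 200 camera calls.

## Working session

There is one attempt and no reset: what is moved stays moved. The work goes in short steps, Python scripts to look and compute and a tool call to move; the robot and the scene stay as the last step left them, time stands still between calls to the robot, and variables do not carry over. Pictures are saved under pics/ and viewed, about 8 in all and at most 12, crops included, and the job is handed in when it is done.

Besides the shell and the picture viewer there is one more tool, called after "Request:" as name(argument=value, ...), one argument or row to a line, values as JSON. arm_command: Moves the arm, as the interface text tells. Its arguments: {"type":"object","properties":{"motion":{"type":"array"},"newtons":{"type":"number"}},"required":["motion"]}

```bash
ls; mkdir -p pics; python3 - <<'E'
from cell import arm,get_image,search_frame,pinpoint
import cv2,numpy as np
print(arm.observe())
for c in ["scene","top"]:
    d=get_image(c); cv2.imwrite(f"pics/{c}0.png",d["frame"][:,:,::-1])
    print(c,d["K"].tolist(),d["origin"],d["rotation"])
    for n in ["riser","bottom_center","middle_center","top_center","middle_stripe","bottom_stripe","top_stripe","lens","webcam","note_block","tape_roll","mouse"]:
        print(n,[(np.round(r["point"],4).tolist(),round(r["p"],2)) for r in pinpoint(c,n)[:2]])
E
```

```text
pics
{'clock': 0.0, 'joints': array([-1.25863316,  0.43521146,  0.02499086,  1.57407375, -0.01161483,
        1.13399622, -0.07509624]), 'dq': array([-3.54102919e-05,  8.11426888e-04, -1.16001435e-03,  1.29636891e-03,
       -2.32931607e-03,  6.08342016e-04, -3.58768020e-05]), 'joint_efforts': array([ 2.49044597e-04, -6.67844653e+01,  9.84877758e-01, -3.14481604e+01,
       -6.05762657e-02,  4.26957000e-02,  1.82357335e-04]), 'position': array([0.25180226, 0.5717863 , 0.40396115]), 'ee_rot': array([-0.89936319,  1.37860888,  0.89779641]), 'force': array([ 0.15741433,  0.57393674, -0.71249416]), 'ft_torque': array([-0.02105104, -0.01720866,  0.00634545]), 'width': 1.0003417768029343}
scene [[378.0184171702761, 0.0, 267.76965709394887], [0.0, 378.0184171702761, 189.72175052306886], [0.0, 0.0, 1.0]] [-0.20157292  0.5703692   0.51997463] [-0.9571069   2.0471014  -1.35481772]
riser [([0.441, -0.2689, 0.0008], 0.54)]
bottom_center []
middle_center [([0.4365, -0.2693, 0.0376], 0.59)]
top_center [([0.4358, -0.2656, 0.0372], 0.65), ([0.4437, -0.2711, 0.0484], 0.41)]
middle_stripe [([0.4588, -
[... 549 characters left out ...]
0254] [-2.1594892   2.15332656 -0.08723011]
riser []
bottom_center [([0.447, -0.2682, 0.0354], 0.58), ([0.4402, -0.2665, 0.0472], 0.56)]
middle_center [([0.4342, -0.265, 0.0429], 0.51)]
top_center [([0.4425, -0.2738, 0.0457], 0.53)]
middle_stripe [([0.4569, -0.2619, 0.0432], 0.64)]
bottom_stripe [([0.4688, -0.2659, 0.0407], 0.47), ([0.6204, 0.0403, -0.0007], 0.31)]
top_stripe [([0.4543, -0.2574, 0.0422], 0.7), ([0.4654, -0.2574, 0.0507], 0.62)]
lens [([0.5993, 0.0423, 0.1582], 0.86), ([0.4438, -0.2735, 0.0368], 0.37)]
webcam [([0.6179, 0.0401, -0.0023], 0.64)]
note_block [([0.4947, 0.2049, 0.0012], 0.63)]
tape_roll [([0.4773, -0.0442, -0.0031], 0.74)]
mouse [([0.6187, -0.267, -0.002], 0.94)]
```

```bash
python3 - <<'E'
import cv2,numpy as np
a=cv2.imread("pics/scene0.png");b=cv2.imread("pics/top0.png")
cv2.imwrite("pics/both.png",np.vstack([cv2.resize(a,(400,300)),cv2.resize(b,(400,300))]))
from scipy.spatial.transform import Rotation as R
M=R.from_rotvec([-0.89936319,  1.37860888,  0.89779641]).as_matrix();print(M.round(3))
E
```

```text
[[-0.    -0.915  0.403]
 [-0.001  0.403  0.915]
 [-1.    -0.    -0.002]]
```

View pics/both.png

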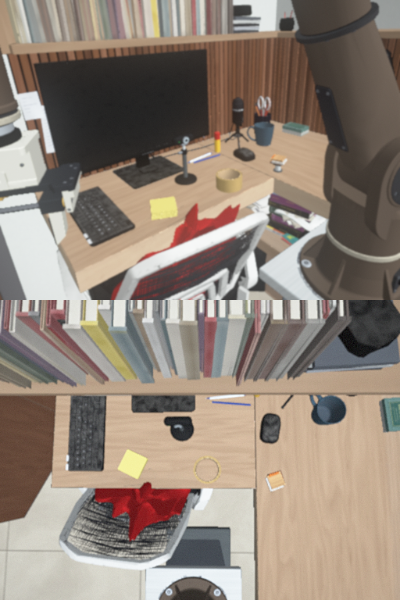

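```bash
python3 - <<'E'
import cv2,numpy as np
b=cv2.imread("pics/top0.png")
from scipy.spatial.transform import Rotation as R
Rm=R.from_rotvec([-2.1594892,2.15332656,-0.08723011]).as_matrix();K=np.array([[391.33,0,253.70],[0,391.33,185.08],[0,0,1]]);o=np.array([0.45220362,-0.04193957,1.05580254])
p=Rm.T@(np.array([.445,-.268,.05])-o);p=K@p/p[2];print(p)
x,y=p[:2].astype(int)
cv2.imwrite("pics/topcrop.png",cv2.resize(b[y-24:y+24,x-24:x+24],(576,576),interpolation=cv2.INTER_CUBIC))
E
```

```text
[351.9983688  229.39066652   1.        ]
```

View pics/topcrop.png

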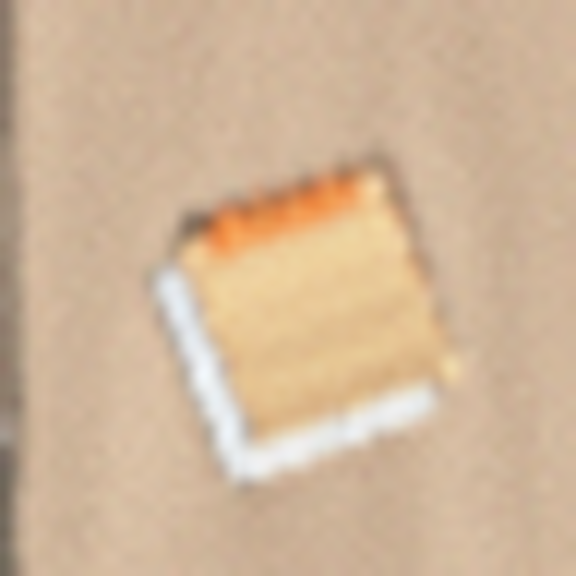

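Top view shows the pile at about (352,229) px. The light tile is on top, with the white tile out by about 4 mm at left and bottom and the stripe side towards +x, turned about +17°. I'll bring the wrist camera over it.

```bash
cat > h.py <<'E'
import numpy as np, cv2
from scipy.spatial.transform import Rotation as R
from cell import arm,get_image,search_frame,pinpoint
def pose():
    s=arm.observe(); return np.array(s["position"]),R.from_rotvec(s["ee_rot"]).as_matrix(),s
def down(yaw):  # tool x down, jaw (z) axis at world yaw (deg)
    a=np.radians(yaw); x=np.array([0,0,-1.]); z=np.array([np.cos(a),np.sin(a),0]); return np.c_[x,np.cross(z,x),z]
def plan(way,n,p=None,M=None):
    """way: [(tcp xyz, jaw yaw)], n rows per leg -> rows of shift mm and turn deg in tool axes"""
    if p is None: p,M,_=pose()
    for (q,yaw),k in zip(way,n):
        q=np.array(q); D=down(yaw); rv=R.from_matrix(M.T@D).as_rotvec(); p0,M0=p,M
        for i in range(k):
            sh=M.T@((q-p0)/k); print(np.r_[sh*1000,np.degrees(rv)/k].round(1).tolist())
            p=p+(q-p0)/k; M=M@R.from_rotvec(rv/k).as_matrix()
        print('--')
    return p,M
def prj(im,P):
    Rm=R.from_rotvec(np.ravel(im["rotation"])).as_matrix() if np.size(im["rotation"])==3 else im["rotation"]
    return (P-im["origin"])@Rm@np.array(im["K"]).T
E
python3 - <<'E'
from h import *
plan([((.41,.1,.405),0),((.43,-.27,.38),-73)],[10,8])
d=get_image("wrist");print(d["K"].tolist(),d["tool_from_camera"].round(4).tolist())
E
```

```text
[-0.0, -33.5, -36.8, 6.6, 0.0, -0.0]
[-0.0, -37.5, -32.7, 6.6, 0.0, -0.0]
[-0.0, -41.0, -28.2, 6.6, 0.0, -0.0]
[-0.0, -44.0, -23.2, 6.6, 0.0, -0.0]
[-0.0, -46.4, -18.0, 6.6, 0.0, -0.0]
[-0.0, -48.2, -12.5, 6.6, 0.0, -0.0]
[-0.0, -49.3, -6.9, 6.6, 0.0, -0.0]
[-0.0, -49.8, -1.2, 6.6, 0.0, -0.0]
[-0.0, -49.6, 4.6, 6.6, 0.0, -0.0]
[-0.0, -48.7, 10.3, 6.6, 0.0, -0.0]
--
[3.1, -46.2, 2.5, 9.1, -0.0, -0.0]
[3.1, -45.3, 9.8, 9.1, -0.0, -0.0]
[3.1, -43.1, 16.9, 9.1, -0.0, -0.0]
[3.1, -39.9, 23.5, 9.1, -0.0, -0.0]
[3.1, -35.7, 29.5, 9.1, -0.0, -0.0]
[3.1, -30.6, 34.8, 9.1, -0.0, -0.0]
[3.1, -24.7, 39.2, 9.1, -0.0, -0.0]
[3.1, -18.1, 42.6, 9.1, -0.0, -0.0]
--
[[297.3186396354542, 0.0, 252.5099339481913], [0.0, 297.3186396354542, 189.71124900665026], [0.0, 0.0, 1.0]] [[0.0004, -0.3049, 0.9524, 0.0216], [0.0007, -0.9524, -0.3049, 0.0832], [1.0, 0.0008, -0.0002, -0.0015], [0.0, 0.0, 0.0, 1.0]]
```

```bash
python3 - <<'E'
from h import *
for c in ["top","scene"]:
    d=get_image(c); z=d["range_z"]; v,u=np.indices(z.shape); K=d["K"]
    Rm=R.from_rotvec(np.ravel(d["rotation"])).as_matrix() if np.size(d["rotation"])==3 else np.array(d["rotation"])
    P=np.stack([(u-K[0][2])/K[0][0]*z,(v-K[1][2])/K[1][1]*z,z],-1)@Rm.T+d["origin"]
    m=(z>0)&(abs(P[...,1])<.3)&(P[...,0]>.3)&(P[...,2]>.2)&(P[...,0]<1.2)
    for lo,hi in [(.2,.3),(.3,.4),(.4,.5),(.5,.6),(.6,.8),(.8,1)]:
        k=m&(P[...,2]>lo)&(P[...,2]<hi)
        if k.sum(): print(c,lo,k.sum(),np.percentile(P[k][:,0],[0.5,5,50]).round(3))
    k=(z>0)&(abs(P[...,1]-.041)<.07)&(abs(P[...,0]-.61)<.06)&(P[...,2]>.1)&(P[...,2]<.25)
    print(c,"cam head",P[k].min(0).round(4),P[k].max(0).round(4),np.median(P[k],0).round(4))
    np.save(f"{c}P.npy",P)
E
```

```text
top 0.4 8844 [0.609 0.609 0.621]
top 0.5 14810 [0.62  0.625 0.637]
top 0.6 32093 [0.624 0.628 0.642]
top cam head [ 5.966e-01 -3.000e-04  1.555e-01] [0.6301 0.0832 0.18  ] [0.6134 0.0406 0.1735]
scene 0.2 5292 [0.758 0.76  0.766]
scene 0.3 5887 [0.758 0.76  0.766]
scene 0.4 6793 [0.607 0.608 0.765]
scene 0.5 9167 [0.618 0.623 0.634]
scene 0.6 99 [0.625 0.631 0.637]
scene cam head [0.5948 0.0045 0.1008] [0.6266 0.0857 0.1783] [0.607  0.0493 0.1624]
```

Request:
arm_command(
  motion=[
    [91.8, 0, -33.5, -36.8, 6.6, 0, 0],
    [91.8, 0, -37.5, -32.7, 6.6, 0, 0],
    [91.8, 0, -41, -28.2, 6.6, 0, 0],
    [91.8, 0, -44, -23.2, 6.6, 0, 0],
    [91.8, 0, -46.4, -18, 6.6, 0, 0],
  ],
)

```text
clock: 2.08
position: [0.3315, 0.3346, 0.405]
ee_rot: [-0.451, 1.523, 0.452]
force: [0.0, -0.2, -0.3]
width: 1.0
```

Request:
arm_command(
  motion=[
    [91.8, 0, -48.2, -12.5, 6.6, 0, 0],
    [91.8, 0, -49.3, -6.9, 6.6, 0, 0],
    [91.8, 0, -49.8, -1.2, 6.6, 0, 0],
    [91.8, 0, -49.6, 4.6, 6.6, 0, 0],
    [91.8, 0, -48.7, 10.3, 6.6, 0, 0],
  ],
)

```text
clock: 2.7
position: [0.4112, 0.0987, 0.4051]
ee_rot: [0.0, 1.57, 0.001]
force: [1.0, -0.2, 1.5]
width: 0.997
```

Request:
arm_command(
  motion=[
    [91.8, 3.1, -46.2, 2.5, 9.1, 0, 0],
    [91.8, 3.1, -45.3, 9.8, 9.1, 0, 0],
    [91.8, 3.1, -43.1, 16.9, 9.1, 0, 0],
    [91.8, 3.1, -39.9, 23.5, 9.1, 0, 0],
    [91.8, 3.1, -35.7, 29.5, 9.1, 0, 0],
  ],
)

```text
clock: 3.32
position: [0.4245, -0.1322, 0.3895]
ee_rot: [0.622, 1.479, -0.621]
force: [0.8, 0.8, -0.1]
width: 1.0
```

Request:
arm_command(
  motion=[
    [91.8, 3.1, -30.6, 34.8, 9.1, 0, 0],
    [91.8, 3.1, -24.7, 39.2, 9.1, 0, 0],
    [91.8, 3.1, -18.1, 42.6, 9.1, 0, 0],
    [91.8, 0, 0, 0, 0, 0, 0],
  ],
)

```text
clock: 3.82
position: [0.4323, -0.2728, 0.3801]
ee_rot: [0.985, 1.334, -0.989]
force: [-1.0, 0.3, -0.2]
width: 0.999
```

```bash
python3 - <<'E'
from h import *
p,M,s=pose(); print(s["clock"],p,s["joints"].round(2))
d=get_image("wrist"); T=d["tool_from_camera"]; np.savez("w1.npz",p=p,M=M,**d)
cv2.imwrite("pics/w1.png",d["frame"][:,:,::-1])
for n in ["riser","bottom_center","middle_center","top_center","middle_stripe","bottom_stripe","top_stripe"]:
    print(n,[(np.round(r["point"],4).tolist(),round(r["p"],2)) for r in pinpoint("wrist",n)[:2]])
# fisheye -> world cloud
z=d["range_z"]; v,u=np.indices(z.shape); K=d["K"]; X=(u-K[0][2])/K[0][0]; Y=(v-K[1][2])/K[1][1]
r=np.hypot(X,Y); s_=np.where(r>1e-6,np.tan(r)/np.maximum(r,1e-6),1)
C=np.stack([X*s_*z,Y*s_*z,z],-1)@T[:3,:3].T+T[:3,3]; P=C@M.T+p
np.save("w1P.npy",P)
k=(z>0)&(np.hypot(P[...,0]-.445,P[...,1]+.268)<.045)&(P[...,2]>.02)
print(k.sum(),np.histogram(P[k][:,2],bins=np.arange(.02,.07,.004)))
vv,uu=np.nonzero(k);print(uu.min(),uu.max(),vv.min(),vv.max())
E
```

```text
3.825 [ 0.43233223 -0.27279274  0.38005283] [-0.2   0.35  0.87  1.93 -0.31  1.01 -0.46]
riser []
bottom_center []
middle_center []
top_center [([0.4414, -0.2728, 0.0503], 0.55)]
middle_stripe []
bottom_stripe [([0.4708, -0.2657, 0.0341], 0.74)]
top_stripe [([0.4646, -0.2566, 0.0511], 0.58)]
28527 (array([   0,    0,    2,   27,  268,    9,  277,   40, 1816,   20,    0,
          0]), array([0.02 , 0.024, 0.028, 0.032, 0.036, 0.04 , 0.044, 0.048, 0.052,
       0.056, 0.06 , 0.064, 0.068]))
63 409 140 383
```

```bash
python3 - <<'E'
from h import *
w=np.load("w1.npz");P=np.load("w1P.npy");z=w["range_z"]
near=(z>0)&(np.hypot(P[...,0]-.445,P[...,1]+.268)<.045)
for n,lo,hi in [("top",.052,.058),("white",.044,.0515),("dark",.036,.0435)]:
    k=near&(P[...,2]>lo)&(P[...,2]<hi); q=P[k]
    (c,sz,a)=cv2.minAreaRect((q[:,:2]*1000).astype(np.float32)); vv,uu=np.nonzero(k)
    print(n,k.sum(),np.round(c,1),np.round(sz,1),round(a,1),"z",np.median(q[:,2]).round(4),"px",uu.min(),uu.max(),vv.min(),vv.max())
    
f=w["frame"][:,:,::-1]; cx,cy=[int(np.median(t)) for t in np.nonzero(near&(P[...,2]>.052))[::-1]]
cv2.imwrite("pics/w1c.png",cv2.resize(f[max(0,cy-55):cy+55,max(0,cx-55):cx+55],(770,600) if 0 else (600,600),interpolation=cv2.INTER_CUBIC)); print(cx,cy)
t=np.load("topP.npy")
E
```

```text
top 1836 [ 442.4 -270.1] [45.8 46.2] 20.7 z 0.0543 px 228 273 144 187
white 309 [ 438.6 -268. ] [51.5 50.9] 20.2 z 0.0463 px 224 271 143 190
dark 276 [ 457.4 -275.3] [67.2 38. ] 74.6 z 0.0384 px 224 276 140 180
242 337
```

View pics/w1c.png

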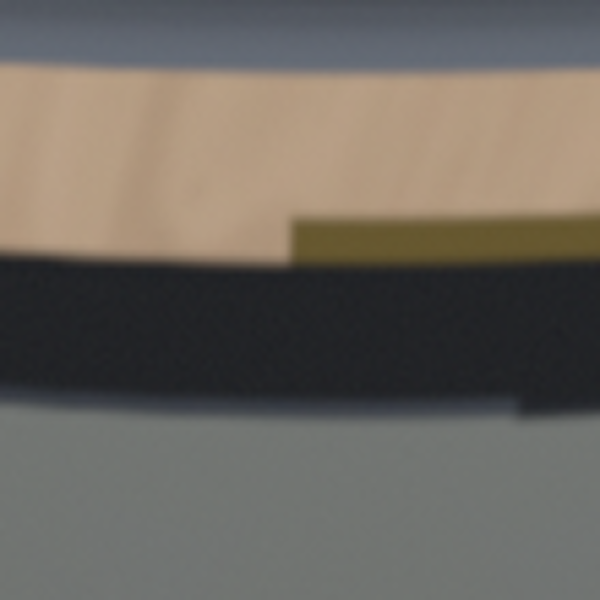

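```bash
python3 - <<'E'
import cv2
f=cv2.imread("pics/w1.png")
cv2.imwrite("pics/w1d.png",cv2.resize(f[131:201,215:285],(630,630)[:2],interpolation=cv2.INTER_CUBIC)[:600])
E
```

```text
(no output)
```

View pics/w1d.png

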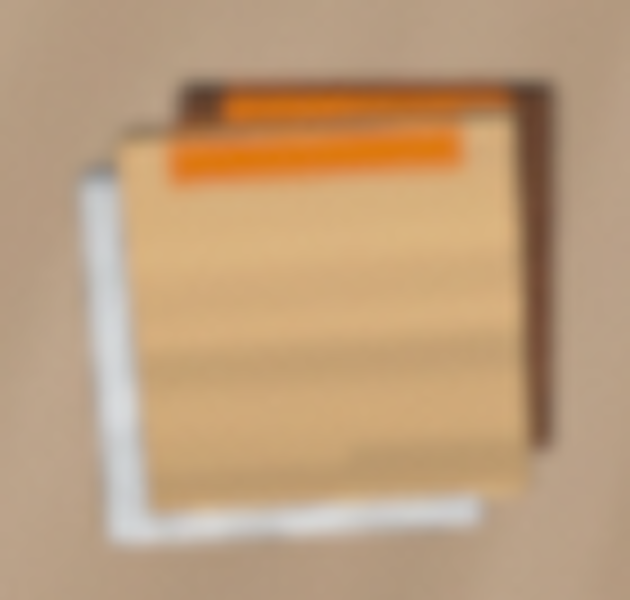

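The wrist crop shows the dark tile shifted forward and right (front edge at crop row 88, right edge at col 550), the white one back and left, and the light one in between, with yaws of about 17 to 21°. The squeeze centre is about (442, -270) mm at yaw 19°.

```bash
python3 - <<'E'
from h import *
plan([((.442,-.270,.250),-71),((.442,-.270,.203),-71)],[3,2])
E
```

```text
[43.3, 2.6, 1.3, -0.5, -0.0, -0.0]
[43.3, 2.6, 1.4, -0.5, -0.0, -0.0]
[43.3, 2.6, 1.4, -0.5, -0.0, -0.0]
--
[23.5, 0.0, 0.0, 0.0, 0.0, 0.0]
[23.5, 0.0, 0.0, 0.0, 0.0, 0.0]
--
```

Request:
arm_command(
  motion=[
    [91.8, 43.3, 2.6, 1.4, -0.5, 0, 0],
    [91.8, 43.3, 2.6, 1.4, -0.5, 0, 0],
    [91.8, 43.3, 2.6, 1.4, -0.5, 0, 0],
    [91.8, 23.5, 0, 0, 0, 0, 0],
    [91.8, 23.5, 0, 0, 0, 0, 0],
  ],
  newtons=5,
)

```text
clock: 4.85
position: [0.4419, -0.2705, 0.2021]
ee_rot: [0.962, 1.348, -0.961]
force: [0.5, 0.5, 0.6]
width: 0.997
```

Request:
arm_command(
  motion=[
    [75, 0, 0, 0, 0, 0, 0],
    [66, 0, 0, 0, 0, 0, 0],
    [62, 0, 0, 0, 0, 0, 0],
    [59, 0, 0, 0, 0, 0, 0],
    [57, 0, 0, 0, 0, 0, 0],
  ],
  newtons=5,
)

```text
clock: 5.48
position: [0.4418, -0.271, 0.2034]
ee_rot: [0.963, 1.347, -0.962]
force: [0.3, -0.4, 0.5]
width: 0.628
```

Request:
arm_command(
  motion=[
    [55, 0, 0, 0, 0, 0, 0],
    [53, 0, 0, 0, 0, 0, 0],
    [51, 0, 0, 0, 0, 0, 0],
    [49.5, 0, 0, 0, 0, 0, 0],
    [48, 0, 0, 0, 0, 0, 0],
  ],
)

```text
clock: 6.1
position: [0.4417, -0.2712, 0.203]
ee_rot: [0.962, 1.347, -0.963]
force: [-0.4, -0.6, -0.4]
width: 0.527
```

Request:
arm_command(
  motion=[
    [47, 0, 0, 0, 0, 0, 0],
    [46, 0, 0, 0, 0, 0, 0],
    [45, 0, 0, 0, 0, 0, 0],
    [44, 0, 0, 0, 0, 0, 0],
    [44, 0, 0, 0, 0, 0, 0],
  ],
)

```text
clock: 6.72
position: [0.4417, -0.2711, 0.203]
ee_rot: [0.963, 1.348, -0.962]
force: [0.1, -0.8, 0.2]
width: 0.5
```

Closed at 45.9 mm, so all three tiles are flush across y. Next I open, turn 90° and squeeze along x.

Request:
arm_command(
  motion=[
    [50, 0, 0, 0, 0, 0, 0],
    [85, 0, 0, 0, 0, 0, 0],
    [91.8, 0, 0, 0, 0, 0, 0],
    [91.8, 0, 0, 0, -10, 0, 0],
    [91.8, 0, 0, 0, -10, 0, 0],
  ],
)

```text
clock: 7.35
position: [0.4417, -0.271, 0.203]
ee_rot: [0.691, 1.458, -0.691]
force: [0.1, -0.5, -0.0]
width: 0.934
```

Request:
arm_command(
  motion=[
    [91.8, 0, 0, 0, -10, 0, 0],
    [91.8, 0, 0, 0, -10, 0, 0],
    [91.8, 0, 0, 0, -10, 0, 0],
    [91.8, 0, 0, 0, -10, 0, 0],
    [91.8, 0, 0, 0, -10, 0, 0],
  ],
)

```text
clock: 7.98
position: [0.4416, -0.2711, 0.203]
ee_rot: [0.01, 1.571, -0.01]
force: [-0.7, -0.4, -0.4]
width: 0.999
```

Request:
arm_command(
  motion=[
    [91.8, 0, 0, 0, -10, 0, 0],
    [80, 0, 0, 0, -10, 0, 0],
    [66, 0, 0, 0, 0, 0, 0],
    [62, 0, 0, 0, 0, 0, 0],
    [59, 0, 0, 0, 0, 0, 0],
  ],
)

```text
clock: 8.6
position: [0.4417, -0.271, 0.203]
ee_rot: [-0.258, 1.556, 0.258]
force: [1.2, 0.5, -0.6]
width: 0.652
```

Request:
arm_command(
  motion=[
    [57, 0, 0, 0, 0, 0, 0],
    [55, 0, 0, 0, 0, 0, 0],
    [53, 0, 0, 0, 0, 0, 0],
    [51, 0, 0, 0, 0, 0, 0],
    [49.5, 0, 0, 0, 0, 0, 0],
  ],
)

```text
clock: 9.22
position: [0.4417, -0.2711, 0.203]
ee_rot: [-0.259, 1.555, 0.259]
force: [-0.3, -0.5, -0.5]
width: 0.542
```

Request:
arm_command(
  motion=[
    [48, 0, 0, 0, 0, 0, 0],
    [47, 0, 0, 0, 0, 0, 0],
    [46, 0, 0, 0, 0, 0, 0],
    [45, 0, 0, 0, 0, 0, 0],
    [44, 0, 0, 0, 0, 0, 0],
  ],
)

```text
clock: 9.85
position: [0.4417, -0.2711, 0.203]
ee_rot: [-0.259, 1.555, 0.259]
force: [-0.4, -0.1, -0.5]
width: 0.503
```

Request:
arm_command(
  motion=[
    [44, 0, 0, 0, 0, 0, 0],
    [48, 0, 0, 0, 0, 0, 0],
    [60, 0, 0, 0, 0, 0, 0],
    [85, 0, 0, 0, 0, 0, 0],
    [91.8, -20, 0, 0, 0, 0, 0],
  ],
)

```text
clock: 10.48
position: [0.4412, -0.2708, 0.2222]
ee_rot: [-0.258, 1.557, 0.261]
force: [0.4, 0.3, 0.3]
width: 0.799
```

Request:
arm_command(
  motion=[
    [91.8, -10, 0, 0, 10, 0, 0],
    [91.8, -30, 0, 0, 10, 0, 0],
    [91.8, -30, 0, 0, 10, 0, 0],
    [91.8, -30, 0, 0, 10, 0, 0],
    [91.8, -30, 0, 0, 10, 0, 0],
  ],
)

```text
clock: 11.1
position: [0.4416, -0.271, 0.354]
ee_rot: [0.43, 1.528, -0.429]
force: [-0.1, -0.8, -0.2]
width: 1.003
```

Request:
arm_command(
  motion=[
    [91.8, 0, 0, 0, 10, 0, 0],
    [91.8, 0, 0, 0, 10, 0, 0],
    [91.8, 0, 0, 0, 10, 0, 0],
    [91.8, 0, 0, 0, 10, 0, 0],
    [91.8, 0, 0, 0, 0, 0, 0],
  ],
)

```text
clock: 11.72
position: [0.4417, -0.2709, 0.3529]
ee_rot: [0.961, 1.348, -0.962]
force: [0.6, -0.0, 0.7]
width: 1.002
```

```bash
cat >> h.py <<'E'
def wcloud(d,p,M):
    T=d["tool_from_camera"]; z=d["range_z"]; v,u=np.indices(z.shape); K=d["K"]; X=(u-K[0][2])/K[0][0]; Y=(v-K[1][2])/K[1][1]
    r=np.hypot(X,Y); s=np.where(r>1e-6,np.tan(r)/np.maximum(r,1e-6),1)
    return (np.stack([X*s*z,Y*s*z,z],-1)@T[:3,:3].T+T[:3,3])@M.T+p
E
python3 - <<'E'
from h import *
p,M,s=pose(); print(s["clock"],p,s["ee_rot"])
d=get_image("wrist"); P=wcloud(d,p,M)
k=(d["range_z"]>0)&(np.hypot(P[...,0]-.445,P[...,1]+.268)<.045)&(P[...,2]>.05)&(P[...,2]<.06)
q=P[k];print(cv2.minAreaRect((q[:,:2]*1000).astype(np.float32)),np.median(q[:,2]))
vv,uu=np.nonzero(k); print(uu.min(),uu.max(),vv.min(),vv.max())
cx,cy=int(uu.mean()),int(vv.mean())
cv2.imwrite("pics/w2.png",cv2.resize(d["frame"][cy-36:cy+36,cx-36:cx+36,::-1],(600,600),interpolation=cv2.INTER_CUBIC))
for c in ["wrist"]:
  for n in ["bottom_center","middle_center","top_center"]: print(n,[(np.round(r["point"],4).tolist(),round(r["p"],2)) for r in pinpoint(c,n)[:2]])
E
```

```text
11.725 [ 0.44173133 -0.27089377  0.3529291 ] [ 0.96138469  1.34820837 -0.96175413]
((441.52191162109375, -272.2254333496094), (46.128753662109375, 45.9857063293457), 19.764585494995117) 0.05433237640928165
229 276 160 205
bottom_center []
middle_center []
top_center [([0.4414, -0.2755, 0.0501], 0.6)]
```

View pics/w2.png

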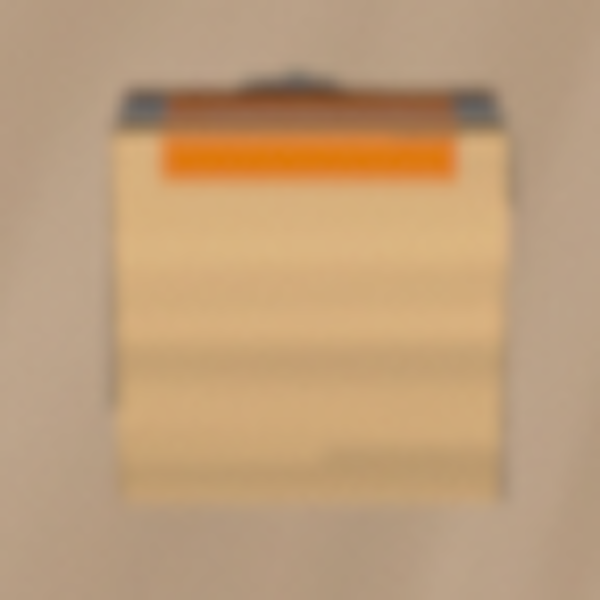

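The pile now looks square: only the front edges show, at rows 90–130, and there is no offset at the sides. I'll go down and grip along y.

Request:
arm_command(
  motion=[
    [91.8, 50, 0, 0, 0, 0, 0],
    [91.8, 50, 0, 0, 0, 0, 0],
    [91.8, 30, 0, 0, 0, 0, 0],
    [91.8, 20, 0, 0, 0, 0, 0],
    [75, 0, 0, 0, 0, 0, 0],
  ],
  newtons=5,
)

```text
clock: 12.55
position: [0.4412, -0.271, 0.2019]
ee_rot: [0.962, 1.351, -0.962]
force: [-0.5, -0.5, -0.1]
width: 0.933
```

Request:
arm_command(
  motion=[
    [62, 0, 0, 0, 0, 0, 0],
    [56, 0, 0, 0, 0, 0, 0],
    [52, 0, 0, 0, 0, 0, 0],
    [50, 0, 0, 0, 0, 0, 0],
    [48.5, 0, 0, 0, 0, 0, 0],
  ],
)

```text
clock: 13.18
position: [0.4417, -0.2711, 0.2032]
ee_rot: [0.962, 1.347, -0.962]
force: [0.4, -1.0, 0.4]
width: 0.532
```

Request:
arm_command(
  motion=[
    [47, 0, 0, 0, 0, 0, 0],
    [46, 0, 0, 0, 0, 0, 0],
    [44, 0, 0, 0, 0, 0, 0],
    [42, 0, 0, 0, 0, 0, 0],
    [40, 0, 0, 0, 0, 0, 0],
  ],
)

```text
clock: 13.8
position: [0.4417, -0.2711, 0.203]
ee_rot: [0.963, 1.348, -0.962]
force: [0.4, 0.6, -0.4]
width: 0.498
```

Request:
arm_command(
  motion=[
    [40, 0, 0, 0, 0, 0, 0],
    [35, 0, 0, 0, 0, 0, 0],
    [30, 0, 0, 0, 0, 0, 0],
    [30, 0, 0, 0, 0, 0, 0],
  ],
  newtons=35,
)

```text
clock: 14.3
position: [0.4417, -0.2711, 0.203]
ee_rot: [0.962, 1.348, -0.962]
force: [0.9, -0.3, -1.0]
width: 0.498
```

```bash
python3 - <<'E'
from h import *
for c in ["top","scene"]:
    P=np.load(c+"P.npy"); 
    k=(abs(P[...,1]-.041)<.06)&(abs(P[...,0]-.61)<.05)&(P[...,2]>.14)&(P[...,2]<.2)
    q=P[k]; print(c,len(q),cv2.minAreaRect((q[:,:2]*1000).astype(np.float32)))
    t=q[q[:,2]>(.172)]; print(len(t),t[:,2].mean(),cv2.minAreaRect((t[:,:2]*1000).astype(np.float32)))
    print("z pct",np.percentile(q[:,2],[1,10,50,90,99]).round(4))
E
```

```text
top 460 ((613.1953125, 41.455039978027344), (83.6014404296875, 33.27705764770508), 89.00353240966797)
295 0.17476692273392153 ((611.8810424804688, 40.73141860961914), (27.84298324584961, 78.04972839355469), 0.0012159832986071706)
z pct [0.1581 0.1659 0.1735 0.1766 0.1784]
scene 322 ((608.9782104492188, 45.51499557495117), (81.1131820678711, 27.269453048706055), 83.83937072753906)
106 0.1753092032442621 ((609.45458984375, 44.507911682128906), (78.32759094238281, 25.46674346923828), 84.59635162353516)
z pct [0.1426 0.1532 0.1669 0.1768 0.1779]
```

```bash
python3 - <<'E'
from h import *
p,M=plan([((.4417,-.2711,.33),-71),((.43,.041,.34),-90),],[5,10])
E
```

```text
[-25.4, 0.0, 0.0, -0.0, -0.0, 0.0]
[-25.4, 0.0, 0.0, -0.0, -0.0, 0.0]
[-25.4, 0.0, 0.0, -0.0, -0.0, 0.0]
[-25.4, 0.0, 0.0, -0.0, -0.0, 0.0]
[-25.4, 0.0, 0.0, -0.0, -0.0, 0.0]
--
[-1.0, 9.1, -29.9, 1.9, 0.0, -0.0]
[-1.0, 8.1, -30.2, 1.9, 0.0, -0.0]
[-1.0, 7.1, -30.4, 1.9, 0.0, -0.0]
[-1.0, 6.0, -30.6, 1.9, 0.0, -0.0]
[-1.0, 5.0, -30.8, 1.9, 0.0, -0.0]
[-1.0, 4.0, -31.0, 1.9, 0.0, -0.0]
[-1.0, 3.0, -31.1, 1.9, 0.0, -0.0]
[-1.0, 1.9, -31.2, 1.9, 0.0, -0.0]
[-1.0, 0.9, -31.2, 1.9, 0.0, -0.0]
[-1.0, -0.1, -31.2, 1.9, 0.0, -0.0]
--
```

Request:
arm_command(
  motion=[
    [30, -8, 0, 0, 0, 0, 0],
    [30, -20, 0, 0, 0, 0, 0],
    [30, -33, 0, 0, 0, 0, 0],
    [30, -33, 0, 0, 0, 0, 0],
    [30, -33, 0, 0, 0, 0, 0],
  ],
)

```text
clock: 14.92
position: [0.4414, -0.2711, 0.3315]
ee_rot: [0.963, 1.347, -0.963]
force: [1.2, -0.5, -0.7]
width: 0.499
```

Request:
arm_command(
  motion=[
    [30, -1, 9.1, -29.9, 1.9, 0, 0],
    [30, -1, 8.1, -30.2, 1.9, 0, 0],
    [30, -1, 7.1, -30.4, 1.9, 0, 0],
    [30, -1, 6, -30.6, 1.9, 0, 0],
    [30, -1, 5, -30.8, 1.9, 0, 0],
  ],
)

```text
clock: 15.55
position: [0.4358, -0.1142, 0.3355]
ee_rot: [1.089, 1.282, -1.088]
force: [0.9, -0.5, -0.2]
width: 0.498
```

Request:
arm_command(
  motion=[
    [30, -1, 4, -31, 1.9, 0, 0],
    [30, -1, 3, -31.1, 1.9, 0, 0],
    [30, -1, 1.9, -31.2, 1.9, 0, 0],
    [30, -1, 0.9, -31.2, 1.9, 0, 0],
    [30, -1, -0.1, -31.2, 1.9, 0, 0],
  ],
)

```text
clock: 16.18
position: [0.4302, 0.0418, 0.3405]
ee_rot: [1.212, 1.208, -1.211]
force: [0.9, 0.3, -0.0]
width: 0.501
```

```bash
python3 - <<'E'
from h import *
p,M,s=pose(); print(s["clock"],p,s["ee_rot"],s["width"])
d=get_image("wrist"); P=wcloud(d,p,M)
np.savez("w3.npz",P=P,f=d["frame"],z=d["range_z"])
cv2.imwrite("pics/w3.png",d["frame"][:,:,::-1])
for c in ["wrist","scene","top"]:
  if c!="wrist": get_image(c)
  for n in ["lens","webcam","bottom_center","middle_center","top_center","middle_stripe"]: print(c,n,[(np.round(r["point"],4).tolist(),round(r["p"],2)) for r in pinpoint(c,n)[:2]])
k=(d["range_z"]>0)&(abs(P[...,1]-.041)<.06)&(abs(P[...,0]-.61)<.05)&(P[...,2]>.14)&(P[...,2]<.2)
q=P[k];print(len(q))
if len(q)>50:
    print(cv2.minAreaRect((q[:,:2]*1000).astype(np.float32)),np.percentile(q[:,2],[1,50,99]))
    t=q[q[:,2]>.17];print(cv2.minAreaRect((t[:,:2]*1000).astype(np.float32)),np.median(t[:,2]))
E
```

```text
16.175 [0.4302206  0.04180962 0.34054413] [ 1.21177226  1.20807204 -1.2106027 ] 0.5005770984140369
wrist lens [([0.4324, 0.0429, 0.1837], 0.73)]
wrist webcam [([0.6203, 0.039, -0.0043], 0.68), ([0.4411, -0.2675, -0.0004], 0.65)]
wrist bottom_center []
wrist middle_center []
wrist top_center [([0.4306, 0.0373, 0.1848], 0.71)]
wrist middle_stripe [([0.4539, 0.0384, 0.1809], 0.83), ([0.5015, 0.2099, 0.0004], 0.65)]
scene lens [([0.5999, 0.0396, 0.1604], 0.63)]
scene webcam []
scene bottom_center [([0.4315, 0.0367, 0.1703], 0.59)]
scene middle_center [([0.429, 0.0368, 0.1783], 0.47)]
scene top_center [([0.4319, 0.0424, 0.1867], 0.56)]
scene middle_stripe [([0.4276, 0.0389, 0.1865], 0.59), ([0.4548, 0.0392, 0.183], 0.41)]
top lens [([0.5983, 0.0444, 0.1599], 0.72)]
top webcam [([0.6187, 0.039, -0.0027], 0.55)]
top bottom_center []
top middle_center []
top top_center []
top middle_stripe []
0
```

View pics/w3.png

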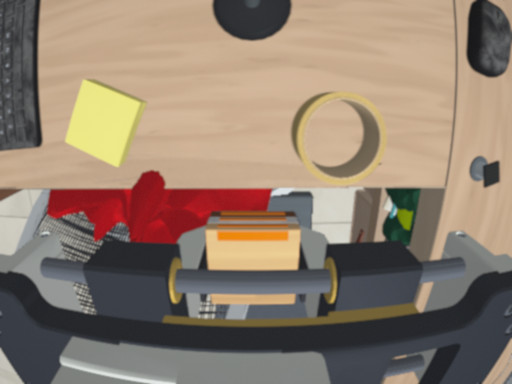

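Wrist picture: the pile is between the fingers at about (253,260) px with the stripe facing forward. Foot of the webcam is at (252,15), the tape roll at (340,138). Next I measure the webcam's yaw and check the pile's squareness.

```bash
python3 - <<'E'
from h import *
for c in ["top","scene"]:
    P=np.load(c+"P.npy"); k=(abs(P[...,1]-.041)<.05)&(abs(P[...,0]-.61)<.03)&(P[...,2]>.13)&(P[...,2]<.2)
    q=P[k]; t=q[q[:,2]>.171][:,:2]; m=t.mean(0); w,V=np.linalg.eigh(np.cov((t-m).T)); v=V[:,1]*np.sign(V[1,1])
    print(c,"top face",len(t),m.round(4),"long axis deg-90",np.degrees(np.arctan2(v[1],v[0]))-90)
    if c=="scene":
        g=q[(q[:,2]>.15)&(q[:,2]<.17)]
        b=[g[(g[:,1]>y)&(g[:,1]<=y+.008)] for y in np.arange(0,.085,.008)]
        for s in b:
            if len(s)>3: print(len(s),np.percentile(s[:,0],[5,25,50]).round(4),s[:,1].mean().round(4))
d=get_image("scene"); f=d["frame"]
u=prj(d,np.array([[.6,.04,.16],[.43,.04,.18]])); u=(u[:,:2]/u[:,2:]).astype(int); print(u)
a=f[u[0][1]-40:u[0][1]+40,u[0][0]-40:u[0][0]+40]; b=f[u[1][1]-40:u[1][1]+40,u[1][0]-40:u[1][0]+40]
w=np.load("w3.npz")["f"][200:310,198:308]
im=np.hstack([cv2.resize(i,(390,390),interpolation=cv2.INTER_CUBIC) for i in (a,w)])
cv2.imwrite("pics/s3.png",im[:,:,::-1])
E
```

```text
top top face 325 [0.6146 0.0414] long axis deg-90 0.5056724921456777
scene top face 116 [0.6095 0.0473] long axis deg-90 -1.380257699755063
6 [0.6052 0.6059 0.6068] 0.0058
12 [0.6013 0.6033 0.6039] 0.0126
15 [0.6    0.6015 0.603 ] 0.0199
12 [0.5986 0.6029 0.6036] 0.0269
11 [0.5968 0.5979 0.599 ] 0.0359
19 [0.5956 0.5968 0.5977] 0.0442
20 [0.5968 0.5977 0.6011] 0.0526
15 [0.6004 0.6023 0.6036] 0.0597
20 [0.6007 0.6018 0.603 ] 0.0679
19 [0.601  0.6026 0.6043] 0.0764
29 [0.6042 0.6073 0.6102] 0.083
[[238 179]
 [278 190]]
```

View pics/s3.png

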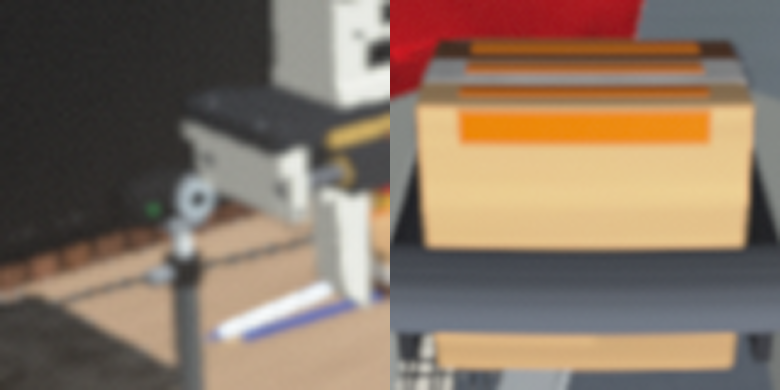

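Front face of the webcam is at the same x on both sides, so its yaw is about 0°. In the right-hand crop the three stripes are centred on the same column (584–585). The lens is at about (0.5965, 0.041, 0.1605), so the final TCP should be (0.4535, 0.041, 0.3195).

Request:
arm_command(
  motion=[
    [30, 7, 8, 0.8, 0, 0, 0],
    [30, 7, 8, 0, 0, 0, 0],
    [30, 7, 7.3, 0, 0, 0, 0],
    [30, 0, 0, 0, 0, 0, 0],
    [30, 0, 0, 0, 0, 0, 0],
  ],
)

```text
clock: 17.9
position: [0.4537, 0.04, 0.3189]
ee_rot: [1.21, 1.209, -1.211]
force: [0.2, 0.4, -1.2]
width: 0.5
```

```bash
python3 - <<'E'
from h import *
p,M,s=pose(); print(s["clock"],p,M.round(3).tolist(),s["width"],s["dq"].max(),s["joints"].round(2))
d=get_image("wrist"); P=wcloud(d,p,M)
for c in ["scene","top","wrist"]:
  if c!="wrist": get_image(c)
  for n in ["lens","middle_center","top_center","bottom_center","middle_stripe","note_block","tape_roll","mouse"]: print(c,n,[(np.round(r["point"],4).tolist(),round(r["p"],2)) for r in pinpoint(c,n)[:1]])
d2=get_image("scene"); z=d2["range_z"]; f=d2["frame"]
u=prj(d2,np.array([[.53,.04,.16]]))[0]; u=(u[:2]/u[2]).astype(int)
a=f[u[1]-50:u[1]+50,u[0]-50:u[0]+50]; w=d["frame"][200:310,198:308]
cv2.imwrite("pics/s4.png",np.hstack([cv2.resize(i,(390,390),interpolation=cv2.INTER_CUBIC) for i in (a,w)])[:,:,::-1])
E
```

```text
17.9 [0.45371225 0.03999103 0.31889829] [[-0.001, 1.0, -0.002], [-0.0, -0.002, -1.0], [-1.0, -0.001, 0.0]] 0.4999873971921581 0.0034630018908388127 [-0.79  0.31  0.73  2.12 -0.29  0.81 -1.45]
scene lens [([0.6199, 0.0394, -0.0008], 0.69)]
scene middle_center [([0.4525, 0.0385, 0.1552], 0.45)]
scene top_center [([0.4563, 0.0362, 0.15], 0.68)]
scene bottom_center [([0.4572, 0.0355, 0.1489], 0.57)]
scene middle_stripe [([0.4788, 0.0398, 0.1569], 0.51)]
scene note_block [([0.498, 0.2071, 0.0046], 0.64)]
scene tape_roll [([0.4728, -0.0456, 0.0002], 0.8)]
scene mouse [([0.6176, -0.2606, 0.0007], 0.9)]
top lens [([0.5954, 0.0444, 0.161], 0.59)]
top middle_center []
top top_center [([0.4958, 0.2061, -0.0009], 0.75)]
top bottom_center []
top middle_stripe []
top note_block [([0.4967, 0.2029, 0.001], 0.7)]
top tape_roll [([0.4795, -0.0474, -0.0035], 0.65)]
top mouse [([0.6205, -0.2647, -0.0022], 0.74)]
wrist lens []
wrist middle_center []
wrist top_center [([0.4529, 0.0355, 0.1622], 0.96)]
wrist bottom_center []
wrist middle_stripe [([0.4777, 0.038, 0.1597], 0.56)]
wrist note_block []
wrist tape_roll [([0.475, 0.0443, 0.1665], 0.18)]
wrist mouse [([0.6162, -0.2601, -0.0029], 0.84)]
```

View pics/s4.png

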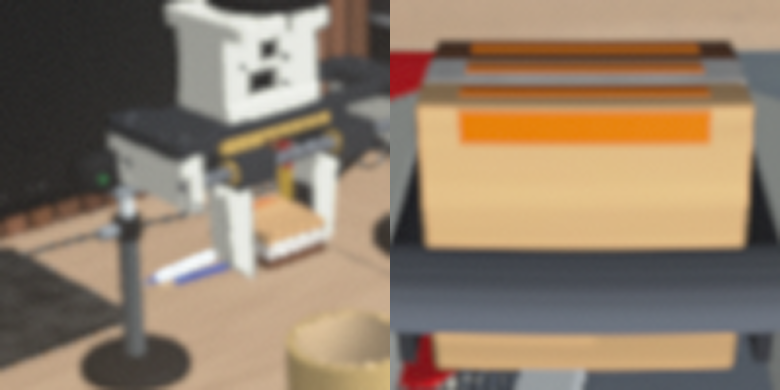

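The scene crop shows the pile held level between the fingers in front of the webcam, with clear distance to it. The wrist crop still shows the tiles square, with the stripes centred on the same column. I'm handing in.

```bash
python3 -c "
from h import *
print(arm.sign_off(), arm.observe()['clock'])"
```

```text
the job is handed in; nothing more can be done
the job is handed in; nothing more can be done
```

I squeezed the pile square on its stand, first across y and then across x, each time closing to about 46 mm. I then gripped it along y at 35 N, lifted it and brought it in front of the webcam. The job was handed in at about 18 s of the 61 s allowed, and no verdict was reported.

**Last checks before handing in:**
- **Squareness:** the wrist pictures after squaring and at the end show the edges lined up. The three stripes are centred on the same pixel column.
- **Position:** the grasp point is at (0.454, 0.040, 0.160) m, and I put the lens at about (0.5965, 0.041, 0.1605) m. That leaves the stripes about 12 cm from the lens.
- **Facing:** the tool is level and turned to within about 0.2°. The webcam's yaw measured about 0°, give or take 2°.
- **Bystanders:** the note block, tape roll and mouse read within about 7 mm of their first readings, which is roughly the networks' scatter. I saw no contact with them or with the webcam.

**Disagreements:**
- **Scatter in the networks:** they placed the held tiles up to 5 mm off sideways. The scene camera put the light and dark tiles at z 0.149–0.150 m, below where the arm pose puts them. One scene reading of the lens landed on the webcam's foot. I relied on the arm's pose and the depth data instead.
- **Depth offset:** the pile's top read 1.7 mm lower than the text says.

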